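# Set the joint spacer and hold the mosaic tile against it

## Robot

A 7-joint arm with a two-finger parallel gripper is mounted at the origin on the work surface. World frame = base frame: x ahead of the robot, y to its left, z up, the work surface at z = 0. Lengths are in mm, angles in rad, forces in N, time in s.
With the tool pointing down it reaches from about 425 to 950 mm from the base axis. Payload 4.7 kg.
Tool frame: the origin (TCP) lies between the finger pads; the fingertips stand 17 mm ahead of it and the grasp point (between the pads) lies 2 mm behind it; z points along the fingers, y is the line along which they close (so a half turn about z gives the same grasp; the last joint's range is limited). The gripper opens to 85 mm and grips with 20 to 120 N. Pads are 22 mm wide; open, the fingers measure 114 mm over their backs; the gripper's body (76 mm by 85 mm) begins 54 mm behind the grasp point. The pads swing forward as they close: fully open they stand 13 mm farther back than shut.
Start: joints at [1.122, 0.469, -0.049, 1.532, 0.024, 1.141, -0.082], TCP at [275.161, -616.387, 248.335] pointing down, gripper open.
Joint ranges: [-2.59, 2.59], [-0.33, 1.99], [-1.39, 1.29], [0.1, 2.45], [-1.04, 4.18], [0.21, 1.99], [-2.66, 2.66]. Speed limits (rad/s): [2.57, 2.57, 3.14, 3.14, 3.14, 3.14, 3.14].

## Interface

Orientations are given as a unit quaternion [w, x, y, z].
In Python, from bench import * gives the robot as it stands.
- The arm moves only by the tool servo_tool, never from a script. Its argument "series" is a list of rows, each an object of numbers: "tx", "ty", "tz": the shift along the tool's x, y, z in units of 0.1 m (1.0 is 0.1 m); "wx", "wy", "wz": the turn, a rotation vector about the tool's x, y, z in units of 360 degrees (1.0 is 360 degrees); "fingers": the opening, from -1 (shut) to 1 (fully open). In form: [{"tx": .., "ty": .., "tz": .., "wx": .., "wy": .., "wz": .., "fingers": ..}, ...]. A call has 1 to 5 rows; each row shifts and turns the commanded pose from where the row before left it, along the tool's axes as they then stand; what a row does not reach is not made up. A row lasts 1/8 s, in which the tool goes at most 62.5 mm and 10.7 degrees, less where a joint would pass 70% of its speed; a pose out of reach is approached as far as the arm can. A call with a number of a shift or a turn outside -1 to 1 is refused whole. A call with a gripper value outside its range is refused whole. The fingers move at their own pace and stop on an object; "grip_force" is the grip in N (left out, the last holds). Time passes only in rows, so rows that do not move let the fingers close. It gives the time, the measured TCP pose, the force, the opening and the grip force at its end, in the units of the state.
- get_obs(): the state, without advancing time (a new reading comes with each control period).
- read_camera(name): name is "side" or "top"; returns the picture (400x640x3 uint8, blue, green, red); there is no depth.
- get_calibration(name): a dict with "fx", "fy", "cx", "cy" (pixels), "rvec" (rotation vector, rad) and "tvec" (3), from world to camera coordinates, as OpenCV has them. Camera axes: x right, y down, z forward; pixel columns grow to the right and rows downward; lengths in mm; the calibration is good to about 2 mm. A picture is of the moment at which its call begins. get_calibration takes no time and is no camera call.
- close_job(): hands the job in; it is judged then, once.
The state is a dict: "time": time; "q": joint angles; "joint_velocities": joint speeds; "effort": joint torques, N m; "tcp_pos": TCP position; "tcp_rot": TCP orientation; "wrist_force": force on the tool from outside, world axes, zero at the start; "ft_torque": the same for the moment, N m; "width": finger opening in mm; "finger_force": force on a finger pad.
Only numpy, scipy, OpenCV 4.12 (cv2) and the standard library are available. Lean on these libraries where they do the work, as an engineer would, in place of code of your own. Each camera call takes 0.05 s, during which the arm holds its last target. There are 200 camera calls.

## Task

Pull the metal spacer up out of its spring catch on the tool rail and stand it upright, right down on the board, in the joint between the loose tile and the stuck-down row, at the one place where the joint is wide enough for it, without shoving the tile back to make room. Then let go of the spacer, push the loose tile towards the row until it is snug and square against the spacer, with the spacer tight against the row, and finish holding it pressed there firmly with the fingers, not letting go. Leave the jar, the bowl and the tin alone.

Things in the scene. Friction and masses are not known exactly. Their poses are not given: they have to be found in the camera images.
- spacer: Aluminium upside-down T. Origin: underside centre, z up. Blade 13 (x) by 38 (y) by 30 high; on it a grip tab 13 (x) by 24 (y), to 60 high; a bead stands out 4 at the blade's +y end. Starts in the rail's socket, underside 8 over the bench. Grip the tab across x from above, with 40 N: pulling straight up past the catch takes 10 to 15 N for 15 mm; clear at 40 mm. Either way round fits.
- rail: Fixed dark steel tool rail on the bench, 50 (x) by 140 (y) by 8. Origin: centre of its underside, z up. In its middle the spacer's socket, axes as the spacer's: walls to 30 above the bench; at the +y end a sprung brass roller over the spacer's bead holds it down, its backing block 38 above the bench, 36 to 46 from the middle.
- board: Fixed plywood board, 210 (x) by 260 (y), 12 thick, on the bench. Origin: centre of its underside, z up. A row of three stuck-down pieces runs along y near its far (+x) edge, backs in line at x = 85, middles at y = -54, 0, 54, in an order that changes. The loose tile lies on the robot's side of the row.
- tile: Loose flat glazed tile, 70 (x) by 160 (y) by 16 high, about 0.32 kg, lying on the board nearly square to the row. Origin: centre of its underside, z up, x towards the row; its free long edge is at x = -35, towards the robot. It slides easily, at about 1 N, and turns if pushed far off its middle or beyond the spacer's ends.
- shallow: The stuck-down piece before which the joint is wide enough: 20 deep (x) by 52 (y) by 16 high, fixed on the board's top, 12 above the bench. Origin: on its underside, middle of its BACK edge; x points away from the tile, square to the row, front face at x = -20. The joint here starts about 20 wide (18 to 22), 13 once the spacer is snug.
- deep_a: A stuck-down piece of the row, 30 deep (x) by 52 (y) by 16 high, origin and axes as the shallow one's, front face at x = -30. The joint before it is only about 10 wide: too narrow for the spacer.
- deep_b: The other stuck-down piece of the row, exactly like deep_a, also too near to the tile.
- jar: Bystander: amber glass jar with a steel cap, 64 diameter, 75 high, on the bench. Origin: centre of its underside.
- bowl: Bystander: white ceramic bowl, 100 diameter, 45 high, on the bench. Origin: centre of its underside.
- tin: Bystander: steel tin, 66 diameter, 60 high, on the bench. Origin: centre of its underside.
Mind the look-alikes: they are no part of the job. Of the things that look like the rail, take the one that is farthest to the robot's left at the start.

How it is judged:
By the outcome, as a careful person would: the job done as asked, in the order asked, and still so for the second after the job is handed in, while the arm keeps its last pose, push and grip.
It also fails if it takes over 51 s, if anything falls off the work surface, if the arm or the gripper's body presses on something with over 40 N, if the wrist force passes 120 N, or if a joint passes its speed limit or range.

## Working session

There is one attempt and no reset: what is moved stays moved. The work goes in short steps, Python scripts to look and compute and a tool call to move; the robot and the scene stay as the last step left them, time stands still between calls to the robot, and variables do not carry over. Pictures are saved under pics/ and viewed, at most 10 in all, crops included, and the job is handed in when it is done.

Besides the shell and the picture viewer there is one more tool, called after "Call:" as name(argument=value, ...), one argument or row to a line, values as JSON. servo_tool: Moves the arm, as the interface text tells. Its arguments: {"type":"object","properties":{"series":{"type":"array","items":{"type":"object","properties":{"tx":{"type":"number"},"ty":{"type":"number"},"tz":{"type":"number"},"wx":{"type":"number"},"wy":{"type":"number"},"wz":{"type":"number"},"fingers":{"type":"number"}}}},"grip_force":{"type":"number"}},"required":["series"]}

```bash
mkdir -p pics; ls; python3 - <<'E'
from bench import *
import cv2
for n in("top","side"):
    cv2.imwrite(f"pics/{n}0.png",read_camera(n)); print(get_calibration(n))
o=get_obs();print(o)
E
```

```text
pics
{'fx': 450.25908755109873, 'fy': 450.25908755109873, 'cx': 326.60619628494214, 'cy': 204.35726014639454, 'rvec': array([ 2.14414873, -2.17929149,  0.1593937 ]), 'tvec': array([   5.61111292,  554.03172756, 1399.74590986])}
{'fx': 475.4198873308225, 'fy': 475.4198873308225, 'cx': 318.61341059342493, 'cy': 196.73311365034087, 'rvec': array([ 0.19053049, -2.81127505,  1.27095551]), 'tvec': array([ 550.21424395,   59.12740078, 1162.50233691])}
{'time': 0.1, 'q': array([ 1.12209115,  0.46938463, -0.04856973,  1.53355495,  0.0241097 ,
        1.14098268, -0.0822969 ]), 'joint_velocities': array([-2.41120071e-03, -1.34760860e-03,  8.47715907e-05, -2.09665813e-03,
       -1.39855432e-03,  2.00468513e-03,  1.89742728e-03]), 'effort': array([ 7.82130282e-04, -5.11512244e+01, -4.68947855e-02, -2.38391393e+01,
        1.07331379e-02,  4.38745701e-03,  3.34472963e-05]), 'tcp_pos': array([ 274.92096809, -615.95117232,  247.35843447]), 'tcp_rot': array([-8.43643058e-04,  9.78049465e-01,  2.08371026e-01, -2.20264356e-04]), 'wrist_force': array([ 0.16143382, -0.10322995,  0.17254966]), 'ft_torque': array([ 0.01818028,  0.01259666, -0.05175835]), 'finger_force': 0.0, 'width': 85.2799480295134}
```

View pics/top0.png

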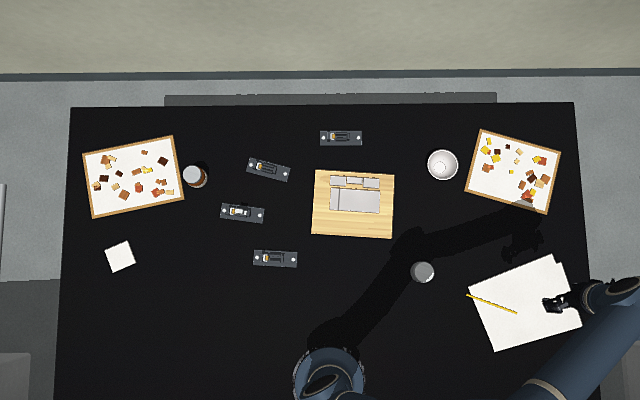

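View pics/side0.png

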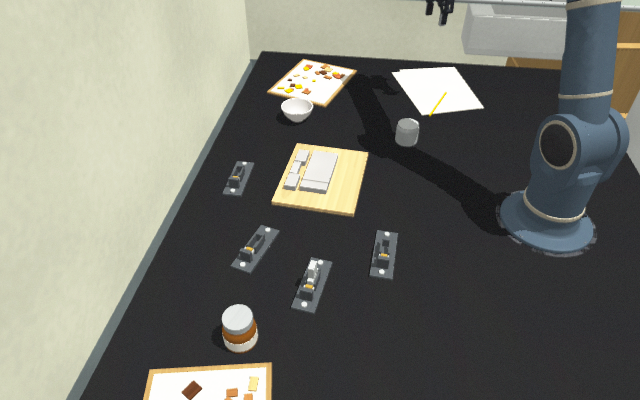

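Top view: four rail look-alikes at (341,138), (269,169), (242,212) and (275,258). Only (242,212) holds a bright spacer, and it is also the farthest left. The board is at (353,204) and its row is along the upper side. In the side view the same rail is at (312,285) and the board at (322,178).

```bash
python3 - <<'E'
import cv2,numpy as np
t=cv2.imread("pics/top0.png");s=cv2.imread("pics/side0.png")
def c(i,x,y,w,h,W,H): return cv2.resize(i[y:y+h,x:x+w],(W,H),interpolation=cv2.INTER_CUBIC)
a=np.hstack([c(t,305,165,100,75,400,300),c(t,212,190,60,45,400,300)])
b=np.hstack([c(s,270,140,104,78,400,300),c(s,280,250,64,66,400,300)[:, :400]])
cv2.imwrite("pics/crop.png",np.vstack([a,b]))
E
```

```text
(no output)
```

View pics/crop.png

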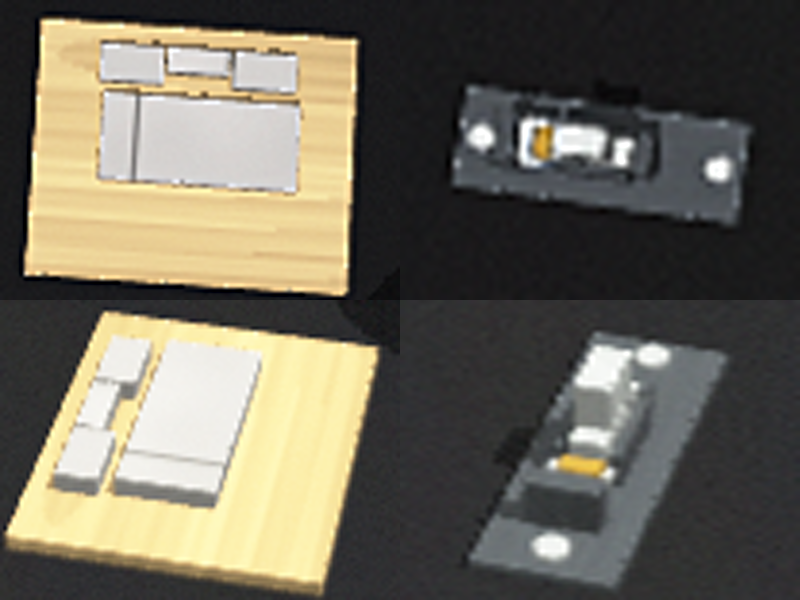

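The crop confirms the chosen rail at top (242,212): it holds a spacer with a bright tab, and the brass roller is at its left (+y) end. The middle piece of the row, crop (200,60) → top (355,180), is the shallow one, and the wide joint lies in front of it. The mark near one end of the tile is only a line.

```bash
cat > h.py <<'E'
from bench import *
import cv2,numpy as np
from scipy.spatial.transform import Rotation as R
def cast(n,px,z):
    c=get_calibration(n);M=cv2.Rodrigues(c["rvec"])[0];C=-M.T@c["tvec"]
    px=np.atleast_2d(px).astype(float)
    d=np.c_[(px[:,0]-c["cx"])/c["fx"],(px[:,1]-c["cy"])/c["fy"],np.ones(len(px))]@M
    return (C+d*((z-C[2])/d[:,2])[:,None])[:,:2]
def rect(n,mask,z,k):
    """largest blob -> centre, long-axis angle(deg from +y), size in mm. mask upscaled k"""
    cs=cv2.findContours(mask,cv2.RETR_EXTERNAL,cv2.CHAIN_APPROX_NONE)[0]
    return [fit(n,c,z,k) for c in sorted(cs,key=cv2.contourArea)[::-1]]
def fit(n,c,z,k):
    p=(c[:,0]+.5)/k[2]-.5+np.array(k[:2])
    w=cast(n,p,z).astype(np.float32)
    b=cv2.boxPoints(cv2.minAreaRect(w)); e=[b[1]-b[0],b[2]-b[1]]
    l=max(e,key=np.linalg.norm); l=l*np.sign(l[1])
    return b.mean(0).round(1),round(float(np.degrees(np.arctan2(-l[0],l[1]))),2),sorted(np.linalg.norm(e,axis=1).round(1)),round(cv2.contourArea(c)/k[2]**2)
def crop(im,x,y,w,h,k=8): return cv2.resize(im[y:y+h,x:x+w],None,fx=k,fy=k,interpolation=cv2.INTER_CUBIC),(x,y,k)
def show(i):
    hsv=cv2.cvtColor(i,cv2.COLOR_BGR2HSV);return hsv[...,0],hsv[...,1],hsv[...,2]
E
python3 - <<'E'
from h import *
np.set_printoptions(suppress=True)
for n,rb,bb in(("top",(212,190,60,45),(305,165,100,75)),("side",(285,250,55,66),(270,140,104,78))):
    im=cv2.imread(f"pics/{n}0.png")
    c=get_calibration(n);M=cv2.Rodrigues(c["rvec"])[0];print(n,"cam",-M.T@c["tvec"])
    i,k=crop(im,*rb);h,s,v=show(i)
    m=(v>50).astype(np.uint8)*255;print("rail",rect(n,m,8,k)[0])
    for th in (130,180):
        m=((v>th)&(s<60)).astype(np.uint8)*255;print("bright z68",[r for r in rect(n,m,68,k) if r[3]>4])
    i,k=crop(im,*bb);h,s,v=show(i)
    m=((v>90)).astype(np.uint8)*255;print("board",rect(n,m,12,k)[0])
    for th in(170,150):
        m=((v>th)&(s<40)).astype(np.uint8)*255
        if th==150:m=cv2.morphologyEx(m,cv2.MORPH_CLOSE,np.ones((9,9)))
        print("white z28",th,[r for r in rect(n,m,28,k) if r[3]>20])
E
```

```text
top cam [ 367.59879091   22.29819726 1459.67296721]
rail (array([534.7, 271.2], dtype=float32), -8.7, [np.float32(52.0), np.float32(142.1)], 614)
bright z68 [(array([533.6, 271.2], dtype=float32), -3.63, [np.float32(16.8), np.float32(25.6)], 35), (array([534.2, 293. ], dtype=float32), 82.13, [np.float32(13.5), np.float32(23.6)], 18), (array([536.8, 316.6], dtype=float32), -45.37, [np.float32(12.5), np.float32(12.5)], 13), (array([519.8, 206.3], dtype=float32), 14.23, [np.float32(12.3), np.float32(13.3)], 13), (array([528.5, 251. ], dtype=float32), 80.57, [np.float32(9.7), np.float32(13.9)], 11)]
bright z68 [(array([534.1, 271.4], dtype=float32), 0.29, [np.float32(14.0), np.float32(24.0)], 28), (array([534.3, 293.3], dtype=float32), 80.75, [np.float32(11.7), np.float32(22.2)], 12), (array([536.6, 316.6], dtype=float32), -45.37, [np.float32(10.0), np.float32(10.6)], 9), (array([520. , 206.6], dtype=float32), -0.89, [np.float32(10.1), np.float32(10.4)], 9), (array([528.5, 250.8], dtype=float32), 86.59, [np.float32(7.8), np.float32(11.9)], 7)]
board (array([559.2, -88.8], dtype=float32),
[... 1213 characters left out ...]
5.7), np.float32(31.1)], 80), (array([534.1, 369.5], dtype=float32), -14.01, [np.float32(11.6), np.float32(11.7)], 24), (array([530.4, 311. ], dtype=float32), 79.97, [np.float32(9.7), np.float32(13.2)], 21)]
board (array([556.9, -84.1], dtype=float32), -4.68, [np.float32(214.5), np.float32(277.1)], 5205)
white z28 170 [(array([565.2, -89.1], dtype=float32), -5.07, [np.float32(73.1), np.float32(171.0)], 991), (array([625.2, -93.8], dtype=float32), -4.41, [np.float32(33.3), np.float32(163.0)], 368)]
white z28 150 [(array([565.3, -88. ], dtype=float32), -5.07, [np.float32(73.1), np.float32(173.0)], 1007), (array([625.4, -87.6], dtype=float32), -4.52, [np.float32(33.9), np.float32(175.4)], 396)]
```

Call:
servo_tool(
  series=[
    {"wz": -0.0265},
    {"wz": -0.0265},
    {"wz": -0.0265},
    {"wz": -0.0265},
    {"wz": -0.0265},
  ],
  grip_force=40,
)

```text
invalid input at $.series[0]: expected keys tx, ty, tz, wx, wy, wz, fingers
```

Call:
servo_tool(
  series=[
    {"wz": -0.0265},
    {"tx": 0.57,"ty": 0.25},
    {"tx": 0.57,"ty": 0.25},
    {"tx": 0.57,"ty": 0.25},
    {"tx": 0.57,"ty": 0.25},
  ],
)

```text
invalid input at $.series[0]: expected keys tx, ty, tz, wx, wy, wz, fingers
```

Call:
servo_tool(
  series=[
    {"tx": 0.57,"ty": 0.25},
    {"tx": 0.57,"ty": 0.25},
    {"tx": 0.57},
    {"tx": 0.57},
    {"tx": 0.57},
  ],
)

```text
invalid input at $.series[0]: expected keys tx, ty, tz, wx, wy, wz, fingers
```

Call:
servo_tool(
  series=[
    {"tx": 0.57},
    {"tx": 0.57,"ty": -0.05},
    {"tx": 0.57,"ty": -0.05},
    {"tx": 0.57,"ty": -0.05},
    {"tx": 0.57,"ty": -0.05},
  ],
)

```text
invalid input at $.series[0]: expected keys tx, ty, tz, wx, wy, wz, fingers
```

Call:
servo_tool(
  series=[
    {"tx": 0.57,"ty": -0.05,"fingers": -0.2},
    {"tx": 0.57,"fingers": -0.2},
    {"fingers": -0.2},
    {"fingers": -0.2},
  ],
)

```text
invalid input at $.series[0]: expected keys tx, ty, tz, wx, wy, wz, fingers
```

All keys are needed in every row.

Call:
servo_tool(
  series=[
    {"tx": 0,"ty": 0,"tz": 0,"wx": 0,"wy": 0,"wz": -0.0265,"fingers": 1},
    {"tx": 0,"ty": 0,"tz": 0,"wx": 0,"wy": 0,"wz": -0.0265,"fingers": 1},
    {"tx": 0,"ty": 0,"tz": 0,"wx": 0,"wy": 0,"wz": -0.0265,"fingers": 1},
    {"tx": 0,"ty": 0,"tz": 0,"wx": 0,"wy": 0,"wz": -0.0265,"fingers": 1},
    {"tx": 0,"ty": 0,"tz": 0,"wx": 0,"wy": 0,"wz": -0.0265,"fingers": 1},
  ],
  grip_force=40,
)

```text
time: 0.72
tcp_pos: [275.0, -616.1, 247.7]
tcp_rot: [-0.001, 0.809, 0.588, 0.0]
wrist_force: [-0.4, -0.5, 0.2]
width: 85.7
finger_force: 0.0
```

Call:
servo_tool(
  series=[
    {"tx": 0,"ty": 0,"tz": 0,"wx": 0,"wy": 0,"wz": -0.0265,"fingers": 1},
    {"tx": 0.57,"ty": 0.25,"tz": 0,"wx": 0,"wy": 0,"wz": 0,"fingers": 1},
    {"tx": 0.57,"ty": 0.25,"tz": 0,"wx": 0,"wy": 0,"wz": 0,"fingers": 1},
    {"tx": 0.57,"ty": 0.25,"tz": 0,"wx": 0,"wy": 0,"wz": 0,"fingers": 1},
    {"tx": 0.57,"ty": 0.25,"tz": 0,"wx": 0,"wy": 0,"wz": 0,"fingers": 1},
  ],
)

```text
time: 1.35
tcp_pos: [409.2, -404.3, 248.0]
tcp_rot: [-0.0, 0.759, 0.651, -0.0]
wrist_force: [0.7, 0.8, -0.4]
width: 85.4
finger_force: 0.0
```

Call:
servo_tool(
  series=[
    {"tx": 0.57,"ty": 0.25,"tz": 0,"wx": 0,"wy": 0,"wz": 0,"fingers": 1},
    {"tx": 0.57,"ty": 0.25,"tz": 0,"wx": 0,"wy": 0,"wz": 0,"fingers": 1},
    {"tx": 0.57,"ty": 0,"tz": 0,"wx": 0,"wy": 0,"wz": 0,"fingers": 1},
    {"tx": 0.57,"ty": 0,"tz": 0,"wx": 0,"wy": 0,"wz": 0,"fingers": 1},
    {"tx": 0.57,"ty": 0,"tz": 0,"wx": 0,"wy": 0,"wz": 0,"fingers": 1},
  ],
)

```text
time: 1.98
tcp_pos: [500.9, -130.2, 248.1]
tcp_rot: [-0.0, 0.759, 0.651, -0.0]
wrist_force: [0.6, 0.7, 0.2]
width: 85.7
finger_force: 0.0
```

Call:
servo_tool(
  series=[
    {"tx": 0.57,"ty": 0,"tz": 0,"wx": 0,"wy": 0,"wz": 0,"fingers": 1},
    {"tx": 0.57,"ty": -0.05,"tz": 0,"wx": 0,"wy": 0,"wz": 0,"fingers": 1},
    {"tx": 0.57,"ty": -0.05,"tz": 0,"wx": 0,"wy": 0,"wz": 0,"fingers": 1},
    {"tx": 0.57,"ty": -0.05,"tz": 0,"wx": 0,"wy": 0,"wz": 0,"fingers": 1},
    {"tx": 0.57,"ty": -0.05,"tz": 0,"wx": 0,"wy": 0,"wz": 0,"fingers": 1},
  ],
)

```text
time: 2.6
tcp_pos: [524.2, 154.2, 248.1]
tcp_rot: [0.0, 0.759, 0.651, -0.0]
wrist_force: [0.1, -0.2, -0.3]
width: 85.7
finger_force: 0.0
```

Call:
servo_tool(
  series=[
    {"tx": 0.57,"ty": -0.05,"tz": 0,"wx": 0,"wy": 0,"wz": 0,"fingers": 0},
    {"tx": 0.57,"ty": 0,"tz": 0.2,"wx": 0,"wy": 0,"wz": 0,"fingers": 0},
    {"tx": 0,"ty": 0,"tz": 0.4,"wx": 0,"wy": 0,"wz": 0,"fingers": 0},
    {"tx": 0,"ty": 0,"tz": 0,"wx": 0,"wy": 0,"wz": 0,"fingers": 0},
  ],
)

```text
time: 3.1
tcp_pos: [534.7, 265.0, 184.9]
tcp_rot: [-0.001, 0.758, 0.652, -0.004]
wrist_force: [-0.2, -0.4, -0.1]
width: 42.4
finger_force: 0.0
```

```bash
cat >> h.py <<'E'
def delta(x,y,z=None,yaw=None):
    """remaining shift in tool axes /0.1m and wz for tool x at world angle yaw"""
    o=get_obs();q=o["tcp_rot"];r=R.from_quat([q[1],q[2],q[3],q[0]]);p=o["tcp_pos"]
    d=np.array([x,y,p[2] if z is None else z])-p
    X=r.as_matrix()[:,0]; a=np.degrees(np.arctan2(X[1],X[0]))
    print("t",o["time"],"tcp",p.round(1),"X yaw",a.round(2),"tilt",r.as_matrix()[:,2].round(4),"shift",(r.inv().apply(d)/100).round(4),"wz",None if yaw is None else round((a-yaw)/360,4),"F",o["wrist_force"].round(1),"w",round(o["width"],1))
E
python3 - <<'E'
from h import *
delta(534.7,271.2,57,81.3)
E
```

```text
t 3.1 tcp [534.7 265.  184.9] X yaw 81.36 tilt [-0.0069 -0.0038 -1.    ] shift [ 0.0671 -0.0015  1.2788] wz 0.0002 F [-0.2 -0.4 -0.1] w 42.4
```

Call:
servo_tool(
  series=[
    {"tx": 0.067,"ty": -0.001,"tz": 0.4,"wx": 0,"wy": 0,"wz": 0,"fingers": 0},
    {"tx": 0,"ty": 0,"tz": 0.4,"wx": 0,"wy": 0,"wz": 0,"fingers": 0},
    {"tx": 0,"ty": 0,"tz": 0.3,"wx": 0,"wy": 0,"wz": 0,"fingers": 0},
    {"tx": 0,"ty": 0,"tz": 0.18,"wx": 0,"wy": 0,"wz": 0,"fingers": 0},
    {"tx": 0,"ty": 0,"tz": 0,"wx": 0,"wy": 0,"wz": 0,"fingers": 0},
  ],
)

```text
time: 3.72
tcp_pos: [537.9, 272.0, 60.2]
tcp_rot: [0.0, 0.759, 0.651, -0.0]
wrist_force: [0.3, 0.7, 0.1]
width: 42.9
finger_force: 0.0
```

```bash
python3 - <<'E'
from h import *
delta(534.5,271.2,57,81.3)
a,_=crop(read_camera("side"),285,230,70,90,6);b,_=crop(read_camera("top"),205,180,70,90,6)
cv2.imwrite("pics/g1.png",cv2.hconcat([a,b])[:600,:800] )
E
```

```text
t 3.725 tcp [537.9 272.   60.2] X yaw 81.23 tilt [-6.e-04 -8.e-04 -1.e+00] shift [-0.0133 -0.0327  0.0323] wz -0.0002 F [0.3 0.7 0.1] w 42.9
```

View pics/g1.png

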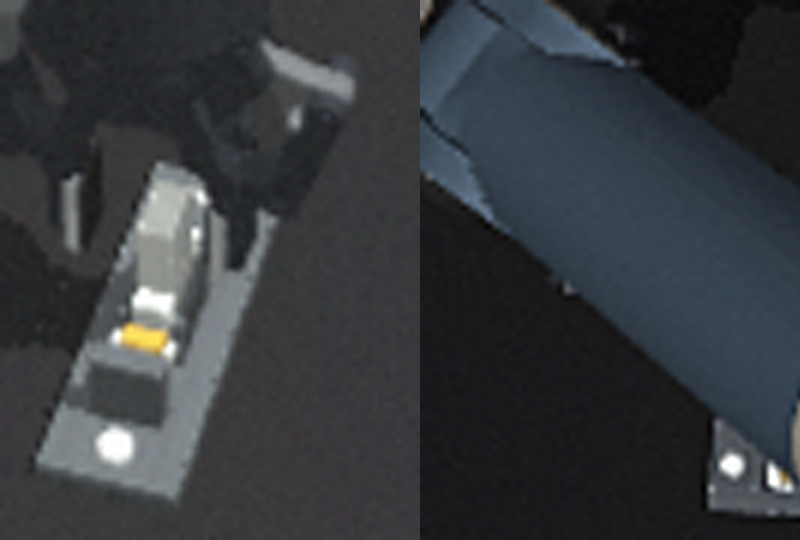

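The side crop shows the tab (crop (165,230)) between the fingers (75,210) and (235,220), slightly nearer the robot-side finger. That agrees with the 3 mm offset I measured, so I'll correct it and grip.

Call:
servo_tool(
  series=[
    {"tx": -0.013,"ty": -0.033,"tz": 0.03,"wx": 0,"wy": 0,"wz": 0,"fingers": 0},
    {"tx": 0,"ty": 0,"tz": 0,"wx": 0,"wy": 0,"wz": 0,"fingers": 0},
    {"tx": 0,"ty": 0,"tz": 0,"wx": 0,"wy": 0,"wz": 0,"fingers": 0},
  ],
)

```text
time: 4.2
tcp_pos: [534.4, 272.1, 57.7]
tcp_rot: [0.0, 0.759, 0.651, 0.0]
wrist_force: [-0.3, -0.1, 0.3]
width: 43.0
finger_force: 0.0
```

```bash
python3 - <<'E'
from h import *
delta(534.5,271.2,57,81.3)
E
```

```text
t 4.2 tcp [534.4 272.1  57.7] X yaw 81.29 tilt [ 7.e-04  1.e-04 -1.e+00] shift [-0.0087  0.0022  0.0073] wz -0.0 F [-0.3 -0.1  0.3] w 43.0
```

Call:
servo_tool(
  series=[
    {"tx": -0.008,"ty": 0,"tz": 0.005,"wx": 0,"wy": 0,"wz": 0,"fingers": -1},
    {"tx": 0,"ty": 0,"tz": 0,"wx": 0,"wy": 0,"wz": 0,"fingers": -1},
    {"tx": 0,"ty": 0,"tz": 0,"wx": 0,"wy": 0,"wz": 0,"fingers": -1},
    {"tx": 0,"ty": 0,"tz": 0,"wx": 0,"wy": 0,"wz": 0,"fingers": -1},
    {"tx": 0,"ty": 0,"tz": 0,"wx": 0,"wy": 0,"wz": 0,"fingers": -1},
  ],
  grip_force=40,
)

```text
time: 4.82
tcp_pos: [534.2, 271.1, 56.8]
tcp_rot: [0.0, 0.759, 0.651, -0.0]
wrist_force: [-0.5, -1.7, 0.8]
width: 12.4
finger_force: 40.9
```

```bash
python3 - <<'E'
from h import *
delta(534.5,271.2,57,81.3)
E
```

```text
t 4.825 tcp [534.2 271.1  56.8] X yaw 81.29 tilt [ 1.e-04 -3.e-04 -1.e+00] shift [ 0.0014  0.003  -0.002 ] wz -0.0 F [-0.5 -1.7  0.8] w 12.4
```

Gripped at 12.4 mm with little side force. Next is a slow straight pull.

Call:
servo_tool(
  series=[
    {"tx": 0,"ty": 0,"tz": -0.04,"wx": 0,"wy": 0,"wz": 0,"fingers": -1},
    {"tx": 0,"ty": 0,"tz": -0.04,"wx": 0,"wy": 0,"wz": 0,"fingers": -1},
    {"tx": 0,"ty": 0,"tz": -0.04,"wx": 0,"wy": 0,"wz": 0,"fingers": -1},
    {"tx": 0,"ty": 0,"tz": -0.04,"wx": 0,"wy": 0,"wz": 0,"fingers": -1},
    {"tx": 0,"ty": 0,"tz": -0.04,"wx": 0,"wy": 0,"wz": 0,"fingers": -1},
  ],
)

```text
time: 5.45
tcp_pos: [534.3, 272.2, 78.0]
tcp_rot: [-0.0, 0.759, 0.652, 0.001]
wrist_force: [0.6, -0.7, -1.2]
width: 12.2
finger_force: 40.9
```

Call:
servo_tool(
  series=[
    {"tx": 0,"ty": 0,"tz": -0.1,"wx": 0,"wy": 0,"wz": 0,"fingers": -1},
    {"tx": 0,"ty": 0,"tz": -0.1,"wx": 0,"wy": 0,"wz": 0,"fingers": -1},
    {"tx": 0,"ty": 0,"tz": -0.2,"wx": 0,"wy": 0,"wz": 0,"fingers": -1},
    {"tx": 0,"ty": 0,"tz": -0.2,"wx": 0,"wy": 0,"wz": 0,"fingers": -1},
    {"tx": 0,"ty": 0,"tz": 0,"wx": 0,"wy": 0,"wz": 0,"fingers": -1},
  ],
)

```text
time: 6.08
tcp_pos: [535.4, 272.1, 139.4]
tcp_rot: [0.001, 0.759, 0.651, 0.002]
wrist_force: [0.4, 0.3, -1.4]
width: 12.2
finger_force: 40.9
```

```bash
python3 - <<'E'
from h import *
delta(534.5,271.2,57,81.3)
a,_=crop(read_camera("side"),270,200,90,110,5)
cv2.imwrite("pics/g2.png",a)
E
```

```text
t 6.075 tcp [535.4 272.1 139.4] X yaw 81.28 tilt [ 0.0044  0.0022 -1.    ] shift [-0.0129 -0.0103  0.8243] wz -0.0001 F [ 0.4  0.3 -1.4] w 12.2
```

View pics/g2.png

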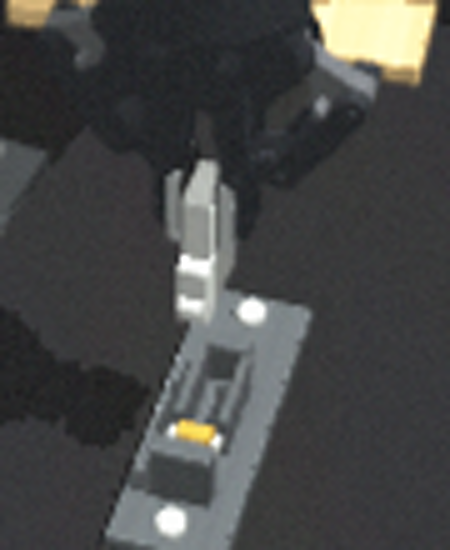

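The spacer is clear of the empty socket and hangs upright in the fingers (crop (205,240)). Now I'll turn it square to the row and carry it above the wide joint.

Call:
servo_tool(
  series=[
    {"tx": 0,"ty": 0,"tz": 0,"wx": 0,"wy": 0,"wz": -0.0111,"fingers": -1},
    {"tx": -0.25,"ty": 0.07,"tz": 0,"wx": 0,"wy": 0,"wz": 0,"fingers": -1},
    {"tx": -0.4,"ty": 0.12,"tz": 0,"wx": 0,"wy": 0,"wz": 0,"fingers": -1},
    {"tx": -0.5,"ty": 0.15,"tz": 0,"wx": 0,"wy": 0,"wz": 0,"fingers": -1},
    {"tx": -0.5,"ty": 0.15,"tz": 0,"wx": 0,"wy": 0,"wz": 0,"fingers": -1},
  ],
)

```text
time: 6.75
tcp_pos: [569.1, 101.1, 136.1]
tcp_rot: [-0.0, 0.735, 0.678, -0.001]
wrist_force: [0.3, -0.5, -1.6]
width: 12.1
finger_force: 40.9
```

Call:
servo_tool(
  series=[
    {"tx": -0.5,"ty": 0.15,"tz": 0,"wx": 0,"wy": 0,"wz": 0,"fingers": -1},
    {"tx": -0.5,"ty": 0.15,"tz": 0,"wx": 0,"wy": 0,"wz": 0,"fingers": -1},
    {"tx": -0.5,"ty": 0.15,"tz": 0,"wx": 0,"wy": 0,"wz": 0,"fingers": -1},
    {"tx": -0.3,"ty": 0.1,"tz": 0,"wx": 0,"wy": 0,"wz": 0,"fingers": -1},
    {"tx": -0.14,"ty": 0.04,"tz": 0,"wx": 0,"wy": 0,"wz": 0,"fingers": -1},
  ],
)

```text
time: 7.38
tcp_pos: [611.8, -98.0, 135.8]
tcp_rot: [-0.0, 0.737, 0.676, -0.001]
wrist_force: [-0.1, 0.1, -1.4]
width: 12.1
finger_force: 40.9
```

Call:
servo_tool(
  series=[
    {"tx": 0,"ty": 0,"tz": 0.2,"wx": 0,"wy": 0,"wz": 0,"fingers": -1},
    {"tx": 0,"ty": 0,"tz": 0.1,"wx": 0,"wy": 0,"wz": 0,"fingers": -1},
    {"tx": 0,"ty": 0,"tz": 0,"wx": 0,"wy": 0,"wz": 0,"fingers": -1},
    {"tx": 0,"ty": 0,"tz": 0,"wx": 0,"wy": 0,"wz": 0,"fingers": -1},
  ],
)

```text
time: 7.88
tcp_pos: [612.4, -94.1, 107.0]
tcp_rot: [-0.0, 0.735, 0.678, 0.0]
wrist_force: [-0.1, 0.8, -0.9]
width: 12.4
finger_force: 40.9
```

```bash
python3 - <<'E'
from h import *
delta(613.3,-94.9,61,85.3)
E
```

```text
t 7.875 tcp [612.4 -94.1 107. ] X yaw 85.39 tilt [ 3.e-04  4.e-04 -1.e+00] shift [-0.007   0.0091  0.4595] wz 0.0003 F [-0.1  0.8 -0.9] w 12.4
```

Call:
servo_tool(
  series=[
    {"tx": -0.007,"ty": 0.009,"tz": 0.15,"wx": 0,"wy": 0,"wz": 0,"fingers": -1},
    {"tx": 0,"ty": 0,"tz": 0.1,"wx": 0,"wy": 0,"wz": 0,"fingers": -1},
    {"tx": 0,"ty": 0,"tz": 0,"wx": 0,"wy": 0,"wz": 0,"fingers": -1},
    {"tx": 0,"ty": 0,"tz": 0,"wx": 0,"wy": 0,"wz": 0,"fingers": -1},
  ],
)

```text
time: 8.38
tcp_pos: [613.2, -96.2, 81.8]
tcp_rot: [0.0, 0.736, 0.677, 0.0]
wrist_force: [-1.2, 0.1, -1.0]
width: 12.6
finger_force: 40.9
```

```bash
python3 - <<'E'
from h import *
delta(613.3,-94.9,61,85.3)
a,_=crop(read_camera("side"),265,125,110,95,7)
cv2.imwrite("pics/g3.png",a[:600,:800])
E
```

```text
t 8.375 tcp [613.2 -96.2  81.8] X yaw 85.29 tilt [ 2.e-04  1.e-04 -1.e+00] shift [ 0.0125 -0.0005  0.2082] wz -0.0 F [-1.2  0.1 -1. ] w 12.6
```

View pics/g3.png

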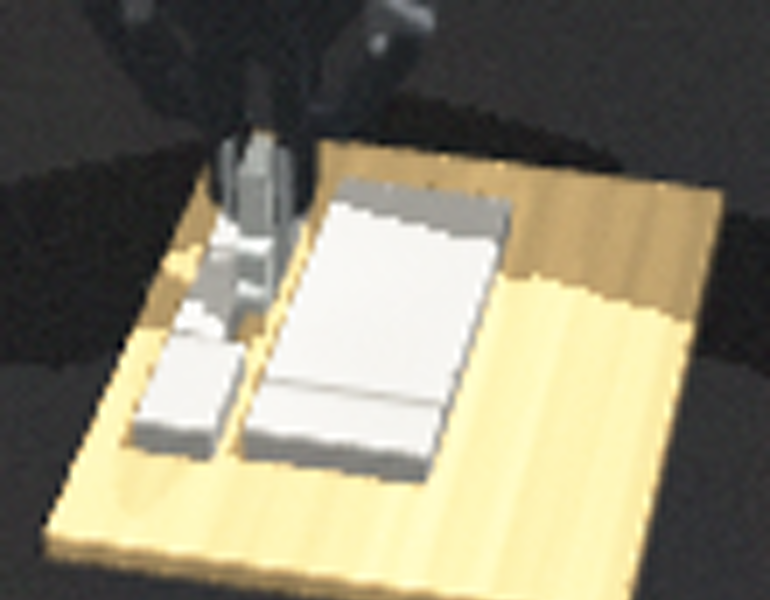

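```bash
python3 - <<'E'
from h import *
f=lambda p,z:cast("side",np.array(p)/7.+[265-.43,125-.43],z)
U=np.array([[.9966,-.0819],[.0819,.9966]])
print("tile far edge uv",(f([[333,203],[300,290],[248,425]],28)@U.T).round(1))
print("deep left piece front top edge",(f([[245,345],[238,375]],28)@U.T).round(1))
print("deep left piece back edge",(f([[180,335],[135,428]],28)@U.T).round(1))
print("spacer bottom +y corners",(f([[240,297],[270,310]],33)@U.T).round(1))
# predictions of the spacer end face corners in the crop
c=get_calibration("side")
for u,v,z in((618.9-6.5,-45.5+19,33),(618.9+6.5,-45.5+19,33),(618.9-6.5,-45.5+19,63),(618.9+6.5,-45.5+19,63)):
    x,y=U.T@[u,v]; p=cv2.projectPoints(np.array([[x,y,z]]),c["rvec"],c["tvec"],np.array([[c["fx"],0,c["cx"]],[0,c["fy"],c["cy"]],[0,0,1]]),None)[0].ravel()
    print((7*(p-[264.57,124.57])).round())
E
```

```text
tile far edge uv [[ 605.5 -109.1]
 [ 605.3  -51.4]
 [ 605.2   31.2]]
deep left piece front top edge [[617.7 -14. ]
 [615.9   3.9]]
deep left piece back edge [[643.1 -14.5]
 [645.1  41.9]]
spacer bottom +y corners [[625.  -35.9]
 [612.  -30.6]]
[266. 316.]
[233. 312.]
[265. 253.]
[231. 248.]
```

The side crop shows the spacer's foot (250,300) above the joint, between the tile's edge (300,290) and the shallow piece. It sits about 1–2 mm closer to the row, so I'll nudge it back 1.2 mm and lower slowly while watching the force.

Call:
servo_tool(
  series=[
    {"tx": 0.012,"ty": -0.012,"tz": 0,"wx": 0,"wy": 0,"wz": 0,"fingers": -1},
    {"tx": 0,"ty": 0,"tz": 0.03,"wx": 0,"wy": 0,"wz": 0,"fingers": -1},
    {"tx": 0,"ty": 0,"tz": 0.03,"wx": 0,"wy": 0,"wz": 0,"fingers": -1},
    {"tx": 0,"ty": 0,"tz": 0.02,"wx": 0,"wy": 0,"wz": 0,"fingers": -1},
    {"tx": 0,"ty": 0,"tz": 0,"wx": 0,"wy": 0,"wz": 0,"fingers": -1},
  ],
)

```text
time: 9.05
tcp_pos: [611.9, -94.9, 73.5]
tcp_rot: [-0.0, 0.736, 0.677, -0.0]
wrist_force: [0.2, 0.4, -0.6]
width: 12.0
finger_force: 40.9
```

```bash
python3 - <<'E'
from h import *
delta(612.1,-94.9,61,85.3)
E
```

```text
t 9.05 tcp [611.9 -94.9  73.5] X yaw 85.29 tilt [-4.e-04  0.e+00 -1.e+00] shift [0.0003 0.0023 0.1254] wz -0.0 F [ 0.2  0.4 -0.6] w 12.0
```

It is below the tile top with no contact, so I'll keep lowering.

Call:
servo_tool(
  series=[
    {"tx": 0,"ty": 0,"tz": 0.04,"wx": 0,"wy": 0,"wz": 0,"fingers": -1},
    {"tx": 0,"ty": 0,"tz": 0.03,"wx": 0,"wy": 0,"wz": 0,"fingers": -1},
    {"tx": 0,"ty": 0,"tz": 0.02,"wx": 0,"wy": 0,"wz": 0,"fingers": -1},
    {"tx": 0,"ty": 0,"tz": 0.01,"wx": 0,"wy": 0,"wz": 0,"fingers": -1},
    {"tx": 0,"ty": 0,"tz": 0,"wx": 0,"wy": 0,"wz": 0,"fingers": -1},
  ],
)

```text
time: 9.68
tcp_pos: [612.0, -94.9, 63.7]
tcp_rot: [-0.0, 0.736, 0.677, -0.0]
wrist_force: [-1.1, -0.8, -0.0]
width: 12.1
finger_force: 40.9
```

Call:
servo_tool(
  series=[
    {"tx": 0,"ty": 0,"tz": 0.01,"wx": 0,"wy": 0,"wz": 0,"fingers": -1},
    {"tx": 0,"ty": 0,"tz": 0.01,"wx": 0,"wy": 0,"wz": 0,"fingers": -1},
    {"tx": 0,"ty": 0,"tz": 0,"wx": 0,"wy": 0,"wz": 0,"fingers": -1},
  ],
)

```text
time: 10.05
tcp_pos: [612.0, -94.9, 61.8]
tcp_rot: [-0.0, 0.736, 0.677, -0.0]
wrist_force: [-0.8, 0.1, -0.8]
width: 12.5
finger_force: 40.9
```

Call:
servo_tool(
  series=[
    {"tx": 0,"ty": 0,"tz": 0.01,"wx": 0,"wy": 0,"wz": 0,"fingers": -1},
    {"tx": 0,"ty": 0,"tz": 0,"wx": 0,"wy": 0,"wz": 0,"fingers": -1},
  ],
)

```text
time: 10.3
tcp_pos: [612.1, -94.9, 60.8]
tcp_rot: [0.0, 0.736, 0.677, 0.0]
wrist_force: [0.1, -0.6, -0.7]
width: 12.4
finger_force: 41.0
```

Call:
servo_tool(
  series=[
    {"tx": 0,"ty": 0,"tz": 0.01,"wx": 0,"wy": 0,"wz": 0,"fingers": -1},
    {"tx": 0,"ty": 0,"tz": 0,"wx": 0,"wy": 0,"wz": 0,"fingers": -1},
  ],
)

```text
time: 10.55
tcp_pos: [612.1, -94.9, 60.8]
tcp_rot: [0.0, 0.736, 0.677, -0.0]
wrist_force: [-2.4, -0.1, 5.6]
width: 12.4
finger_force: 41.9
```

The spacer is seated on the board (5.6 N up). While I still hold it, I'll slide it gently against the shallow piece.

Call:
servo_tool(
  series=[
    {"tx": 0,"ty": 0.01,"tz": -0.005,"wx": 0,"wy": 0,"wz": 0,"fingers": -1},
    {"tx": 0,"ty": 0.01,"tz": 0,"wx": 0,"wy": 0,"wz": 0,"fingers": -1},
    {"tx": 0,"ty": 0,"tz": 0,"wx": 0,"wy": 0,"wz": 0,"fingers": -1},
  ],
)

```text
time: 10.92
tcp_pos: [612.9, -94.9, 60.8]
tcp_rot: [-0.001, 0.736, 0.677, -0.001]
wrist_force: [-4.6, 0.8, 8.1]
width: 12.3
finger_force: 42.2
```

Call:
servo_tool(
  series=[
    {"tx": 0,"ty": 0.01,"tz": 0,"wx": 0,"wy": 0,"wz": 0,"fingers": -1},
    {"tx": 0,"ty": 0,"tz": 0,"wx": 0,"wy": 0,"wz": 0,"fingers": -1},
  ],
)

```text
time: 11.18
tcp_pos: [614.2, -95.0, 60.8]
tcp_rot: [-0.001, 0.736, 0.677, -0.001]
wrist_force: [-4.0, -0.8, 6.9]
width: 11.9
finger_force: 42.0
```

Call:
servo_tool(
  series=[
    {"tx": 0,"ty": 0.01,"tz": -0.004,"wx": 0,"wy": 0,"wz": 0,"fingers": -1},
    {"tx": 0,"ty": 0,"tz": 0,"wx": 0,"wy": 0,"wz": 0,"fingers": -1},
  ],
)

```text
time: 11.42
tcp_pos: [616.2, -95.2, 60.8]
tcp_rot: [0.0, 0.736, 0.677, 0.0]
wrist_force: [-2.1, -0.5, 3.6]
width: 12.7
finger_force: 41.5
```

Call:
servo_tool(
  series=[
    {"tx": 0,"ty": 0.01,"tz": 0,"wx": 0,"wy": 0,"wz": 0,"fingers": -1},
    {"tx": 0,"ty": 0,"tz": 0,"wx": 0,"wy": 0,"wz": 0,"fingers": -1},
  ],
)

```text
time: 11.68
tcp_pos: [616.4, -95.2, 60.8]
tcp_rot: [-0.0, 0.736, 0.677, -0.001]
wrist_force: [-4.4, -0.0, 5.1]
width: 12.3
finger_force: 41.8
```

Call:
servo_tool(
  series=[
    {"tx": 0,"ty": 0.01,"tz": -0.002,"wx": 0,"wy": 0,"wz": 0,"fingers": -1},
    {"tx": 0,"ty": 0,"tz": 0,"wx": 0,"wy": 0,"wz": 0,"fingers": -1},
    {"tx": 0,"ty": 0,"tz": 0,"wx": 0,"wy": 0,"wz": 0,"fingers": -1},
  ],
)

```text
time: 12.05
tcp_pos: [616.5, -95.2, 60.8]
tcp_rot: [-0.001, 0.736, 0.677, -0.001]
wrist_force: [-5.0, 0.2, 7.1]
width: 12.4
finger_force: 42.0
```

The spacer is stopped by the row: the TCP held at 616.5 and the geometry predicts a spacer front at u≈628.7. I'll relax, release and rise.

Call:
servo_tool(
  series=[
    {"tx": 0,"ty": -0.008,"tz": -0.007,"wx": 0,"wy": 0,"wz": 0,"fingers": -1},
    {"tx": 0,"ty": 0,"tz": 0,"wx": 0,"wy": 0,"wz": 0,"fingers": -1},
  ],
)

```text
time: 12.3
tcp_pos: [616.4, -95.3, 60.9]
tcp_rot: [-0.001, 0.736, 0.677, -0.001]
wrist_force: [-2.4, 1.2, 0.0]
width: 12.5
finger_force: 41.0
```

Call:
servo_tool(
  series=[
    {"tx": 0,"ty": 0,"tz": 0,"wx": 0,"wy": 0,"wz": 0,"fingers": 0.2},
    {"tx": 0,"ty": 0,"tz": 0,"wx": 0,"wy": 0,"wz": 0,"fingers": 0.2},
    {"tx": 0,"ty": 0,"tz": 0,"wx": 0,"wy": 0,"wz": 0,"fingers": 0.2},
    {"tx": 0,"ty": 0,"tz": 0,"wx": 0,"wy": 0,"wz": 0,"fingers": 0.2},
  ],
)

```text
time: 12.8
tcp_pos: [617.5, -95.4, 61.8]
tcp_rot: [0.0, 0.736, 0.677, 0.0]
wrist_force: [-0.1, 0.5, 0.9]
width: 51.1
finger_force: 0.0
```

Call:
servo_tool(
  series=[
    {"tx": 0,"ty": 0,"tz": -0.2,"wx": 0,"wy": 0,"wz": 0,"fingers": 0.2},
    {"tx": 0,"ty": 0,"tz": -0.4,"wx": 0,"wy": 0,"wz": 0,"fingers": 0.2},
    {"tx": 0,"ty": 0,"tz": -0.4,"wx": 0,"wy": 0,"wz": 0,"fingers": 0.2},
    {"tx": 0,"ty": -0.5,"tz": 0,"wx": 0,"wy": 0,"wz": 0,"fingers": -1},
    {"tx": 0,"ty": -0.6,"tz": 0,"wx": 0,"wy": 0,"wz": 0,"fingers": -1},
  ],
)

```text
time: 13.42
tcp_pos: [507.8, -85.9, 163.6]
tcp_rot: [0.001, 0.736, 0.678, 0.001]
wrist_force: [0.6, -0.5, 0.7]
width: 15.3
finger_force: 0.0
```

Call:
servo_tool(
  series=[
    {"tx": 0,"ty": -0.4,"tz": 0,"wx": 0,"wy": 0,"wz": 0,"fingers": -1},
    {"tx": 0,"ty": 0,"tz": 0,"wx": 0,"wy": 0,"wz": 0,"fingers": -1},
    {"tx": 0,"ty": 0,"tz": 0,"wx": 0,"wy": 0,"wz": 0,"fingers": -1},
  ],
)

```text
time: 13.8
tcp_pos: [469.2, -83.2, 163.0]
tcp_rot: [0.001, 0.736, 0.677, 0.001]
wrist_force: [1.1, -0.1, -0.4]
width: 0.2
finger_force: 0.0
```

```bash
python3 - <<'E'
from h import *
delta(500,-88,50,85.3)
s=read_camera("side");t=read_camera("top");cv2.imwrite("pics/top4.png",t);cv2.imwrite("pics/side4.png",s)
a,_=crop(s,270,120,100,100,4);b,_=crop(t,305,165,100,100,4)
cv2.imwrite("pics/g4.png",cv2.hconcat([a,b]))
E
```

```text
t 13.8 tcp [469.2 -83.2 163. ] X yaw 85.28 tilt [ 3.4e-03 -7.0e-04 -1.0e+00] shift [-0.0225  0.3069  1.1309] wz -0.0001 F [ 1.1 -0.1 -0.4] w 0.2
```

View pics/g4.png

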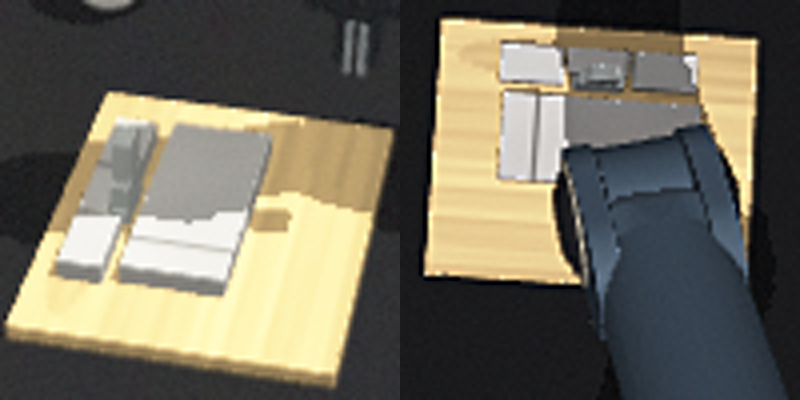

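Both views show the spacer standing upright in the shallow pocket, side crop (125,165) and top crop (600,72). The tile has not moved. Next I'll lower the shut fingers behind the tile.

Call:
servo_tool(
  series=[
    {"tx": 0,"ty": 0,"tz": 0.5,"wx": 0,"wy": 0,"wz": 0,"fingers": -1},
    {"tx": 0,"ty": 0,"tz": 0.4,"wx": 0,"wy": 0,"wz": 0,"fingers": -1},
    {"tx": 0,"ty": 0,"tz": 0.25,"wx": 0,"wy": 0,"wz": 0,"fingers": -1},
    {"tx": 0,"ty": 0,"tz": 0.13,"wx": 0,"wy": 0,"wz": 0,"fingers": -1},
    {"tx": 0,"ty": 0,"tz": 0,"wx": 0,"wy": 0,"wz": 0,"fingers": -1},
  ],
)

```text
time: 14.52
tcp_pos: [468.1, -82.7, 33.1]
tcp_rot: [-0.0, 0.735, 0.678, -0.0]
wrist_force: [-0.6, 0.0, 1.2]
width: -0.4
finger_force: 0.0
```

Call:
servo_tool(
  series=[
    {"tx": 0,"ty": 0,"tz": 0,"wx": 0,"wy": 0,"wz": 0,"fingers": -1},
    {"tx": 0,"ty": 0,"tz": 0,"wx": 0,"wy": 0,"wz": 0,"fingers": -1},
  ],
)

```text
time: 14.78
tcp_pos: [468.5, -83.1, 34.6]
tcp_rot: [0.001, 0.736, 0.677, 0.001]
wrist_force: [1.0, -0.9, 0.4]
width: 0.6
finger_force: 0.0
```

```bash
python3 - <<'E'
from h import *
o=get_obs()["tcp_pos"];U=np.array([[.9966,-.0819],[.0819,.9966]]);print("uv",U@o[:2])
x,y=U.T@[515,-45];delta(x,y,33,85.3)
E
```

```text
uv [473.74089136 -44.48536671]
t 14.775 tcp [468.5 -83.1  34.6] X yaw 85.28 tilt [ 2.1e-03 -5.0e-04 -1.0e+00] shift [-0.005   0.4122  0.0166] wz -0.0001 F [ 1.  -0.9  0.4] w 0.6
```

Call:
servo_tool(
  series=[
    {"tx": 0,"ty": 0.15,"tz": 0.015,"wx": 0,"wy": 0,"wz": 0,"fingers": -1},
    {"tx": 0,"ty": 0.15,"tz": 0,"wx": 0,"wy": 0,"wz": 0,"fingers": -1},
    {"tx": 0,"ty": 0.1,"tz": 0,"wx": 0,"wy": 0,"wz": 0,"fingers": -1},
    {"tx": 0,"ty": 0,"tz": 0,"wx": 0,"wy": 0,"wz": 0,"fingers": -1},
  ],
)

```text
time: 15.28
tcp_pos: [508.7, -86.3, 32.1]
tcp_rot: [0.0, 0.736, 0.677, 0.0]
wrist_force: [-1.1, 0.1, -0.1]
width: 0.1
finger_force: 0.0
```

Call:
servo_tool(
  series=[
    {"tx": 0,"ty": 0.02,"tz": 0,"wx": 0,"wy": 0,"wz": 0,"fingers": -1},
    {"tx": 0,"ty": 0.02,"tz": 0,"wx": 0,"wy": 0,"wz": 0,"fingers": -1},
    {"tx": 0,"ty": 0.02,"tz": 0,"wx": 0,"wy": 0,"wz": 0,"fingers": -1},
    {"tx": 0,"ty": 0.02,"tz": 0,"wx": 0,"wy": 0,"wz": 0,"fingers": -1},
    {"tx": 0,"ty": 0,"tz": 0,"wx": 0,"wy": 0,"wz": 0,"fingers": -1},
  ],
)

```text
time: 15.9
tcp_pos: [515.7, -87.0, 32.2]
tcp_rot: [0.0, 0.736, 0.677, 0.0]
wrist_force: [-0.0, -0.1, 0.3]
width: -0.0
finger_force: 0.0
```

Call:
servo_tool(
  series=[
    {"tx": 0,"ty": 0.015,"tz": 0,"wx": 0,"wy": 0,"wz": 0,"fingers": -1},
    {"tx": 0,"ty": 0.015,"tz": 0,"wx": 0,"wy": 0,"wz": 0,"fingers": -1},
    {"tx": 0,"ty": 0.01,"tz": 0,"wx": 0,"wy": 0,"wz": 0,"fingers": -1},
    {"tx": 0,"ty": 0,"tz": 0,"wx": 0,"wy": 0,"wz": 0,"fingers": -1},
  ],
)

```text
time: 16.4
tcp_pos: [519.1, -87.3, 32.0]
tcp_rot: [-0.0, 0.736, 0.677, -0.0]
wrist_force: [-1.3, 0.9, -0.3]
width: -0.1
finger_force: 0.7
```

Call:
servo_tool(
  series=[
    {"tx": 0,"ty": 0.01,"tz": 0,"wx": 0,"wy": 0,"wz": 0,"fingers": -1},
    {"tx": 0,"ty": 0.01,"tz": 0,"wx": 0,"wy": 0,"wz": 0,"fingers": -1},
    {"tx": 0,"ty": 0.01,"tz": 0,"wx": 0,"wy": 0,"wz": 0,"fingers": -1},
    {"tx": 0,"ty": 0,"tz": 0,"wx": 0,"wy": 0,"wz": 0,"fingers": -1},
  ],
)

```text
time: 16.9
tcp_pos: [522.7, -87.6, 32.1]
tcp_rot: [0.0, 0.736, 0.677, 0.0]
wrist_force: [-2.0, -0.1, -0.5]
width: -0.3
finger_force: 0.5
```

Call:
servo_tool(
  series=[
    {"tx": 0,"ty": 0.01,"tz": 0,"wx": 0,"wy": 0,"wz": 0,"fingers": -1},
    {"tx": 0,"ty": 0.01,"tz": 0,"wx": 0,"wy": 0,"wz": 0,"fingers": -1},
    {"tx": 0,"ty": 0.01,"tz": 0,"wx": 0,"wy": 0,"wz": 0,"fingers": -1},
    {"tx": 0,"ty": 0,"tz": 0,"wx": 0,"wy": 0,"wz": 0,"fingers": -1},
  ],
)

```text
time: 17.4
tcp_pos: [525.8, -87.8, 32.2]
tcp_rot: [0.0, 0.736, 0.677, 0.0]
wrist_force: [0.2, -0.4, -0.4]
width: -0.1
finger_force: 0.4
```

Call:
servo_tool(
  series=[
    {"tx": 0,"ty": 0.01,"tz": 0,"wx": 0,"wy": 0,"wz": 0,"fingers": -1},
    {"tx": 0,"ty": 0.01,"tz": 0,"wx": 0,"wy": 0,"wz": 0,"fingers": -1},
    {"tx": 0,"ty": 0,"tz": 0,"wx": 0,"wy": 0,"wz": 0,"fingers": -1},
  ],
)

```text
time: 17.77
tcp_pos: [526.5, -87.9, 32.0]
tcp_rot: [-0.001, 0.736, 0.677, -0.001]
wrist_force: [-4.6, 1.1, 3.0]
width: 0.2
finger_force: 2.5
```

It has made contact where predicted (u≈532). Now I'll build up the pressure.

Call:
servo_tool(
  series=[
    {"tx": 0,"ty": 0.01,"tz": 0,"wx": 0,"wy": 0,"wz": 0,"fingers": -1},
    {"tx": 0,"ty": 0.01,"tz": 0,"wx": 0,"wy": 0,"wz": 0,"fingers": -1},
    {"tx": 0,"ty": 0,"tz": 0,"wx": 0,"wy": 0,"wz": 0,"fingers": -1},
  ],
)

```text
time: 18.15
tcp_pos: [526.7, -88.0, 31.6]
tcp_rot: [-0.002, 0.736, 0.677, -0.002]
wrist_force: [-9.1, 1.3, 4.7]
width: -0.0
finger_force: 4.3
```

Call:
servo_tool(
  series=[
    {"tx": 0,"ty": 0.01,"tz": 0,"wx": 0,"wy": 0,"wz": 0,"fingers": -1},
    {"tx": 0,"ty": 0.01,"tz": 0,"wx": 0,"wy": 0,"wz": 0,"fingers": -1},
    {"tx": 0,"ty": 0,"tz": 0,"wx": 0,"wy": 0,"wz": 0,"fingers": -1},
  ],
)

```text
time: 18.52
tcp_pos: [526.8, -88.0, 31.2]
tcp_rot: [-0.003, 0.736, 0.677, -0.004]
wrist_force: [-12.1, 1.1, 6.8]
width: -0.1
finger_force: 6.1
```

Call:
servo_tool(
  series=[
    {"tx": 0,"ty": 0.01,"tz": -0.01,"wx": 0,"wy": 0,"wz": 0,"fingers": -1},
    {"tx": 0,"ty": 0.01,"tz": -0.01,"wx": 0,"wy": 0,"wz": 0,"fingers": -1},
    {"tx": 0,"ty": 0.01,"tz": 0,"wx": 0,"wy": 0,"wz": 0,"fingers": -1},
    {"tx": 0,"ty": 0,"tz": 0,"wx": 0,"wy": 0,"wz": 0,"fingers": -1},
    {"tx": 0,"ty": 0,"tz": 0,"wx": 0,"wy": 0,"wz": 0,"fingers": -1},
  ],
)

```text
time: 19.15
tcp_pos: [526.9, -88.4, 31.5]
tcp_rot: [-0.005, 0.736, 0.677, -0.006]
wrist_force: [-13.4, 1.5, -0.5]
width: 0.0
finger_force: 6.8
```

```bash
python3 - <<'E'
from h import *
s=read_camera("side");t=read_camera("top")
delta(526,-88,32,85.3)
a,_=crop(s,270,120,100,100,4);b,_=crop(t,305,165,100,100,4)
cv2.imwrite("pics/g5.png",cv2.hconcat([a,b]))
U=np.array([[.9966,-.0819],[.0819,.9966]])
E
```

```text
t 19.25 tcp [526.9 -88.5  31.5] X yaw 85.27 tilt [-1.620e-02 -8.000e-04 -9.999e-01] shift [ 0.0041 -0.0091 -0.0051] wz -0.0001 F [-13.1   1.4  -0.4] w 0.1
```

View pics/g5.png

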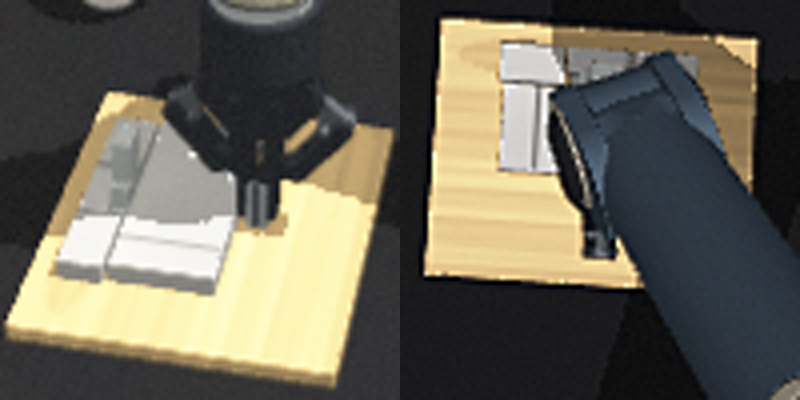

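Both views show the tile closed up against the spacer, with a narrow even joint at side crop (108,270)–(155,130). The spacer is still upright at (125,165). I'll press a little firmer, then check that the tile is square and the hold is steady.

Call:
servo_tool(
  series=[
    {"tx": 0,"ty": 0.01,"tz": 0,"wx": 0,"wy": 0,"wz": 0,"fingers": -1},
    {"tx": 0,"ty": 0.01,"tz": 0,"wx": 0,"wy": 0,"wz": 0,"fingers": -1},
    {"tx": 0,"ty": 0.01,"tz": 0,"wx": 0,"wy": 0,"wz": 0,"fingers": -1},
    {"tx": 0,"ty": 0,"tz": 0,"wx": 0,"wy": 0,"wz": 0,"fingers": -1},
    {"tx": 0,"ty": 0,"tz": 0,"wx": 0,"wy": 0,"wz": 0,"fingers": -1},
  ],
)

```text
time: 19.88
tcp_pos: [527.1, -88.5, 31.4]
tcp_rot: [-0.007, 0.736, 0.677, -0.009]
wrist_force: [-19.9, 1.3, 6.4]
width: -0.4
finger_force: 10.2
```

```bash
python3 - <<'E'
from h import *
s=read_camera("side")
delta(526,-88,32,85.3)
cv2.imwrite("pics/side6.png",s)
# dark joint line between bright tops: per-row darkest column between tile and row pieces
g=cv2.cvtColor(s,cv2.COLOR_BGR2HSV).astype(float)
U=np.array([[.9966,-.0819],[.0819,.9966]])
def nearedge(im):  # tile's near-end (+y) top-left corner line: saturation peak (board seen in the joint)
    h=cv2.cvtColor(im,cv2.COLOR_BGR2HSV)[...,1].astype(float);P=[]
    for r in range(154,188):
        c0=int(310-(r-152)*.37); seg=h[r,c0-6:c0+7]; w=np.clip(seg-seg.min()-8,0,None)
        if w.sum()>15:P.append([(w*np.arange(c0-6,c0+7)).sum()/w.sum(),r])
    return np.array(P)
P=nearedge(s);w=cast("side",P,20)@U.T
print(len(P),w[::4].round(1),"slope deg",np.degrees(np.polyfit(w[:,1],w[:,0],1)[0]))
E
```

```text
t 19.925 tcp [527.1 -88.5  31.4] X yaw 85.28 tilt [-0.0221 -0.0015 -0.9998] shift [ 0.0039 -0.0114 -0.0059] wz -0.0001 F [-19.2   2.3   6.1] w -0.2
3 [[608.2 -56.8]] slope deg -4.229776610228087
```

```bash
python3 - <<'E'
import cv2
s=cv2.imread("pics/side6.png");cv2.imwrite("pics/g6.png",cv2.resize(s[142:197,280:340],None,fx=10,fy=10,interpolation=cv2.INTER_CUBIC))
E
```

```text
(no output)
```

View pics/g6.png

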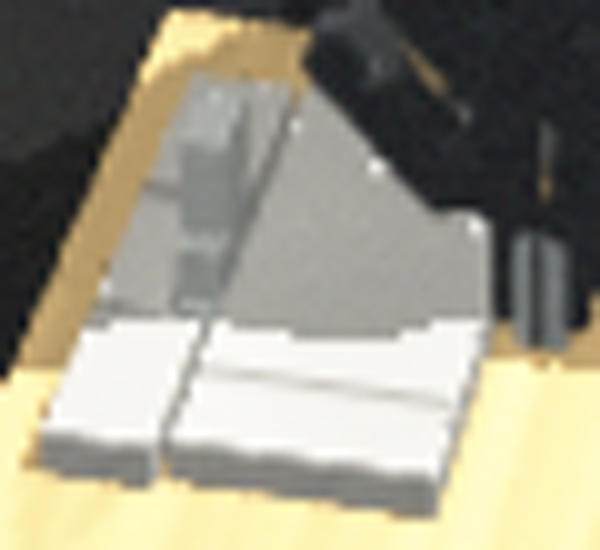

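```bash
python3 - <<'E'
from h import *
U=np.array([[.9966,-.0819],[.0819,.9966]])
f=lambda p:(cast("side",np.array(p)/10.+[279.55,141.55],28)@U.T).round(1)
print("tile far",f([[298,100],[258,205],[215,325],[172,438]]));print("tile near",f([[488,345],[437,475]]));print("deep front",f([[195,335],[157,440]]))
E
```

```text
tile far [[ 615.3 -116.6]
 [ 614.8  -67.2]
 [ 613.7  -14. ]
 [ 613.3   33.3]]
tile near [[541.9 -21.6]
 [544.1  32.7]]
deep front [[617.8  -8.8]
 [616.8  34.9]]
```

The tile's far edge is parallel to the row within pixel noise. The push line (v≈-45) runs through the spacer's middle (v≈-44), and about 19 N is held steadily. I'll hand it in.

```bash
python3 - <<'E'
from bench import *
print(get_obs()["wrist_force"]); print(close_job())
E
```

```text
[-19.21265857   2.2586988    6.13309796]
the job is handed in; nothing more can be done
None
```

Job handed in at about 20 s: the spacer stands upright on the board in the wide joint, against the middle (shallow) piece, and the shut fingers hold the tile pressed against it at about 19 N; the pictures put it square only to within roughly 1°, and no pass/fail verdict was returned.

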